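Hang the press basket, then start the press spindle and hold it

ROBOT

A 7-joint arm with a two-finger parallel gripper is mounted at the origin on the work surface. World frame = base frame: x ahead of the robot, y to its left, z up, the work surface at z = 0. Lengths are in m, angles in rad, forces in N, time in s.
With the tool pointing down it reaches from about 0.4 to 0.85 m from the base axis. Payload 10.4 kg.
Tool frame: the origin (TCP) lies between the finger pads; the fingertips stand 22 mm ahead of it and the grasp point (between the pads) lies 3 mm ahead of it (r.nose_length is the distance from the TCP to the fingertips, in m); z points along the fingers, y is the line along which they close (so a half turn about z gives the same grasp; the last joint's range is limited). The gripper opens to 87 mm and grips with 3 to 60 N. Pads are 19 mm wide; open, the fingers measure 117 mm over their backs; the gripper's body (75 mm by 190 mm) begins 51 mm behind the grasp point.
Start: joints at [-1.347, 0.332, -0.065, 1.46, 0.022, 1.35, -0.088], TCP at [0.153, 0.606, 0.212] pointing down, gripper open.
Joint ranges: [-2.6, 2.6], [-0.5, 2.12], [-1.47, 1.34], [0.16, 2.42], [-1.27, 4.41], [0.06, 2.06], [-2.6, 2.6]. Speed limits (rad/s): [2.22, 2.22, 2.79, 2.79, 3.14, 3.14, 3.14].

INTERFACE

Orientations are given as a unit quaternion [x, y, z, w].
In Python, from bench import readout, cams, r gives the robot as it stands. The module is installed in compiled form; this text tells all that it offers.
- The arm moves only by the tool step_arm, never from a script. Its argument "deltas" is a list that holds one entry, the list of rows, each a list of 7 numbers: the turn, a rotation vector about the tool's x, y, z in rad, then the shift along the tool's x, y, z in m, then the opening in per cent of the stroke, from 0 (shut) to 100 (fully open). A call has 1 to 20 rows; each row is the pose to reach, as a shift and turn from the pose commanded when the call began, along the tool's axes at that moment; what a row does not reach only later rows make up. A row lasts 1/8 s, in which the tool goes at most 62.5 mm and 10.7 degrees, less where a joint would pass 70% of its speed; a pose out of reach is approached as far as the arm can. A call with a gripper value outside its range is refused whole. The fingers move at their own pace and stop on an object; "squeeze" is the grip in N (left out, the last holds). Time passes only in rows, so rows that repeat a pose let the fingers close. It gives the time, the measured TCP pose, the force, the opening and the grip force at its end, in the units of the state.
- readout.read_state(): the state, without advancing time (a new reading comes with each control period).
- cams.camera(name): name is "scene" or "top"; returns a dict with "img" (420x560x3 uint8, red, green, blue), "fx", "fy", "cx", "cy" (pixels), "origin" and "rotation" of the camera in the world. Camera axes: x right, y up, looking along -z (the intrinsics and any distortion apply to the point x, -y, -z); pixel columns grow to the right and rows downward; lengths in m; the calibration is good to about 2 mm. A picture is of the moment at which its call begins. There is no depth.
- r.close_job(): hands the job in; it is judged then, once.
The state is a dict: "time": time; "joint_positions": joint angles; "joint_vel": joint speeds; "joint_torque": joint torques, N m; "ee_pos": TCP position; "eef_rot": TCP orientation; "ft_force": force on the tool from outside, world axes, zero at the start; "torque": the same for the moment, N m; "width": finger opening in m; "grip_force": force on a finger pad.
Only numpy, scipy, OpenCV 4.12 (cv2) and the standard library are available. Lean on these libraries where they do the work, as an engineer would, in place of code of your own. Each camera call takes 0.05 s, during which the arm holds its last target. There are 200 camera calls.

TASK

The hand press is being put back together after washing. First hang the empty press basket by its bail on the hook of the short retort stand and let go of it. Then start the loose press spindle in its bush the careful way: turn the black knob backward (anticlockwise seen from above) only until you feel the thread drop, then forward (clockwise) one full turn, and finish still gripping the knob there so that the spindle stays put while I fit the press plate from below; leave the other things on the bench alone.

Things in the scene. Friction and masses are not known exactly. Their poses are not given: they have to be found in the camera images.
- basket: press basket, loose, 170 to 340 g, empty: stainless bar cylinder 80 mm across, 70 mm tall, with a rigid strap bail over it, 139 mm tall in all. Origin: centre of the underside, z up. The bail lies in the basket's y-z plane, its strap 12 mm wide (along x) and 3 mm thick
- bail_top (a point): middle of the top face of the bail's level top strap (3 mm thick). Below it two parallel upright legs, 50 mm apart over their outer faces (along the basket's y; 44 mm inside), go straight down 55 mm, then flare out to the rim. A finger outside each leg, from above, leaves the opening free for the hook
- stand: short retort stand, cannot move: grey base plate 200 mm (x) by 126 mm (y), 10 mm thick; a 12 mm steel rod 75 mm to +x of its middle, 270 mm tall, with a boss head carrying a level 8 mm hook rod, axis 225 mm above the bench, that points to the stand's -x and is turned up at its end. Origin: centre of the base's underside, z up
- hook_seat (a point): point on top of the level part of the hook rod, 85 mm in front of the upright rod: a good place for the bail's strap to rest. The level part runs on 28 mm toward the tip and 68 mm toward the boss head
- hook_tip (a point): centre of the round end of the turned-up tip, 39 mm toward the stand's -x from the seat and 16 mm higher; the rod's 4 mm radius stands out beyond it, so the tip's highest point is 20 mm above the seat
- press: small hand screw press, cannot move: aluminium base 150 mm (x) by 180 mm (y), round gutter with a spout to -x, two columns at y = -70 and +70 mm, crosshead 44 mm (x) by 176 mm (y), its top 172 mm above the bench, column nuts to 184 mm. Origin: centre of the underside, z up
- bush_top (a point): centre of the top of the 48 mm brass bush in the middle of the crosshead, 186 mm above the bench, that takes the spindle upright. Right-hand coarse thread, 8 mm per turn, about 1.5 mm axial play. At the start the spindle is not engaged: its first thread rests on top of the bush's thread. A clip ring below keeps it from being lifted out
- knob_top (a point): centre of the top of the spindle's black fluted knob, on the vertical axis, about 268 mm above the bench at the start. Knob round, 46 mm across, 28 mm tall, gripped from above at any yaw; the 24 mm screw hangs below it. Spindle 0.5 kg, turns easily, stays where left. Turning, the hand should rise or sink with it, 8 mm per turn, or let it slip
- spindle_turn (a joint): turning angle of the spindle, rad: grows backward (anticlockwise from above), falls forward (clockwise), counts on over several turns. 0 is where the ends of the two threads meet and the drop comes; starts between -1.9 and -0.5. The spindle falls there by its own weight, if the grip does not hold it up
- spindle_lift (a joint): height of the spindle, m, up positive: 0 just before the drop, about -0.0006 to -0.0024 at the start, about -0.008 after the drop, about -0.016 one forward turn later
- press_plate: aluminium press plate, loose bystander: disc 68 mm across, 10 mm thick with a 26 mm socket on top, 24 mm tall in all; origin under its centre
- tommy_bar: steel tommy bar with ball ends, loose bystander: 121 mm long, 11 mm thick, lies along its x; origin at its middle, on the bench
- beaker: small glass beaker, loose bystander: 52 mm across, 70 mm tall; origin under its centre
- reagent: amber bottle, loose bystander: 52 mm across, 95 mm tall; origin under its centre
- petri: stack of clear Petri dishes, loose bystander: 90 mm across, 30 mm tall; origin under its centre
- slide_box: grey microscope slide box, loose bystander: 87 by 102 mm, 35 mm tall; origin under its centre
- tweezers: steel tweezers, loose bystander: 122 mm long, 6 mm thick, lie along their x; origin near their middle, on the bench
There are look-alikes about, which are no part of the job. Leave any orange look-alike of the basket alone.

How it is judged:
By the outcome, as a careful person would: the job done as asked, in the order asked, and still so for the second after the job is handed in, while the arm keeps its last pose, push and grip.
It also fails if it takes over 72 s, if anything falls off the work surface, if the arm or the gripper's body presses on something with over 40 N, if the wrist force passes 120 N, or if a joint passes its speed limit or range.

## Working session

There is one attempt and no reset: what is moved stays moved. The work goes in short steps, Python scripts to look and compute and a tool call to move; the robot and the scene stay as the last step left them, time stands still between calls to the robot, and variables do not carry over. Pictures are saved under pics/ and viewed, at most 10 in all, crops included, and the job is handed in when it is done.

Besides the shell and the picture viewer there is one more tool, called after ">>>" as name([rows], argument=value, ...), one row to a line, values as JSON. step_arm: Moves the arm, as the interface text tells. Its arguments: {"type":"object","properties":{"deltas":{"type":"array"},"squeeze":{"type":"number"}},"required":["deltas"]}

```bash
mkdir -p pics; cat > h.py <<'E'
import numpy as np, cv2
from bench import readout, cams, r
def snap(n,f):
    c=cams.camera(n); np.savez('pics/'+f+'.npz',**{k:np.array(v) for k,v in c.items()})
    cv2.imwrite('pics/'+f+'.png',c['img'][:,:,::-1]); return c
def load(f): return np.load('pics/'+f+'.npz')
def ray(c,u,v):
    d=np.array([(u-c['cx'])/c['fx'],-(v-c['cy'])/c['fy'],-1.]); return np.array(c['origin']),np.array(c['rotation'])@d
def at_z(c,u,v,z):
    o,d=ray(c,u,v); return o+d*(z-o[2])/d[2]
def proj(c,p):
    q=np.array(c['rotation']).T@(np.array(p)-c['origin']); return c['cx']+c['fx']*q[0]/-q[2], c['cy']-c['fy']*q[1]/-q[2]
def tri(a,pa,b,pb):
    o1,d1=ray(a,*pa);o2,d2=ray(b,*pb)
    s=np.linalg.lstsq(np.stack([d1,-d2],1),o2-o1,rcond=None)[0]
    p,q=o1+s[0]*d1,o2+s[1]*d2; return (p+q)/2,np.linalg.norm(p-q)
E
python3 - <<'E'
from h import *
for n in('scene','top'):
    c=snap(n,n+'0'); print(n,{k:np.round(v,3).tolist() for k,v in c.items() if k!='img'})
a=[cv2.imread(f'pics/{n}0.png') for n in('scene','top')]
s=readout.read_state();print({k:np.round(v,3).tolist() for k,v in s.items()})
E
```

```text
scene {'fx': 532.635, 'fy': 532.635, 'cx': 267.839, 'cy': 208.688, 'origin': [1.17, 0.838, 0.85], 'rotation': [0.153, 0.457, 0.824, 0.297]}
top {'fx': 452.011, 'fy': 452.011, 'cx': 271.015, 'cy': 211.389, 'origin': [0.332, 0.011, 1.362], 'rotation': [0.054, -0.048, -0.702, 0.709]}
{'time': 0.1, 'joint_positions': [-1.347, 0.333, -0.065, 1.461, 0.022, 1.35, -0.089], 'joint_vel': [0.0, -0.002, -0.0, -0.001, 0.0, -0.0, -0.0], 'joint_torque': [0.002, -62.453, 0.025, -39.072, -0.061, 0.037, 0.0], 'ee_pos': [0.153, 0.606, 0.211], 'eef_rot': [0.123, 0.992, -0.001, -0.0], 'ft_force': [-0.017, 0.509, -0.506], 'torque': [-0.011, -0.031, 0.001], 'grip_force': 0.0, 'width': 0.087}
```

View pics/scene0.png

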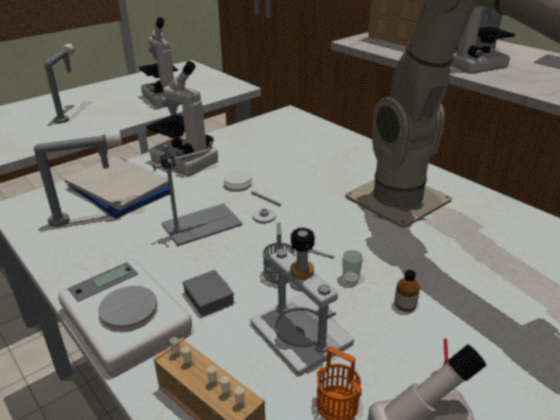

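View pics/top0.png

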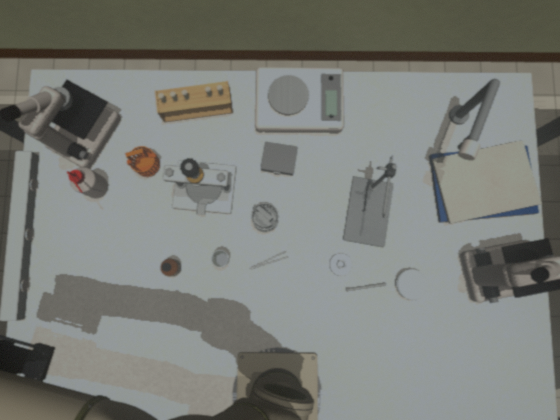

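The scene picture shows two baskets: a grey steel one behind the press (scene ~279,255; top ~264,217) and an orange one (scene 340,390; top 145,160). The grey one fits "stainless" and the orange one is the look-alike. The press knob is at scene 302,240 and top 190,168. The stand is at scene 200,215 and top 370,210. I'll enlarge these to confirm.

```bash
cat >> h.py <<'E'
from scipy.spatial.transform import Rotation as R
def _m(c):
    return R.from_quat(np.array(c['rotation'])).as_matrix()
def ray(c,u,v):
    d=np.array([(u-c['cx'])/c['fx'],-(v-c['cy'])/c['fy'],-1.]); return np.array(c['origin']),_m(c)@d
def proj(c,p):
    q=_m(c).T@(np.array(p)-c['origin']); return np.round([c['cx']+c['fx']*q[0]/-q[2], c['cy']-c['fy']*q[1]/-q[2]],1)
def crop(f,x,y,w,h,k): 
    return cv2.resize(cv2.imread(f'pics/{f}.png')[y:y+h,x:x+w],None,fx=k,fy=k,interpolation=cv2.INTER_CUBIC)
E
python3 - <<'E'
from h import *
# scene: basket+press (250..350,210..310); stand(150..250,145..245); top: basket, stand
t=[crop('scene0',250,215,100,75,4),crop('scene0',150,145,100,75,4),crop('top0',215,180,100,75,4),crop('top0',330,155,100,75,4)]
cv2.imwrite('pics/m1.png',np.vstack([np.hstack(t[:2]),np.hstack(t[2:])]))
c=load('top0');print(proj(c,[.153,.606,.212]),at_z(c,264,217,0),at_z(c,190,168,.268),at_z(c,370,210,.01))
c=load('scene0');print(at_z(c,302,234,.268))
E
```

```text
[ 33.  347.9] [0.51293011 0.04448062 0.        ] [0.59832112 0.22318139 0.268     ] [ 0.5359756  -0.27543128  0.01      ]
[0.60663849 0.22954213 0.268     ]
```

View pics/m1.png

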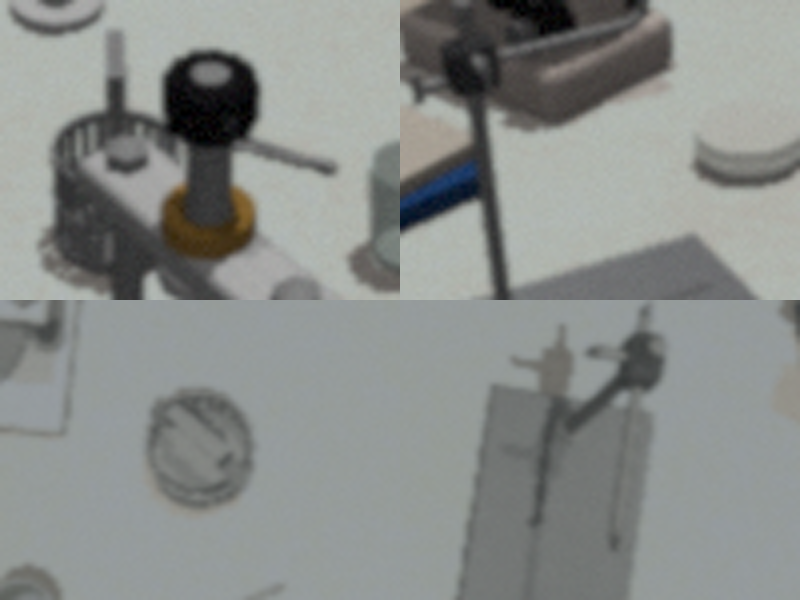

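```bash

python3 - <<'E'
from h import *
t=[crop('top0',245,197,40,40,10),crop('scene0',255,210,40,40,10)]
t2=[crop('scene0',155,125,80,40,5),crop('top0',355,160,40,20,10)]
cl=lambda x:cv2.convertScaleAbs(x,alpha=1.4,beta=-40)
cv2.imwrite('pics/m2.png',cl(np.vstack([np.hstack(t),np.hstack(t2)])))
T=load('top0');S=load('scene0')
print('rim',at_z(T,265,217.5,.07),'boss top',at_z(T,390,170,.225),'tip',at_z(T,383.75,216.25,.245),'rodbase',at_z(T,372.5,187.5,.01))
for u,v in[(353,176.3),(393,182.5),(344,241),(385,247)]: print('base',at_z(T,u,v,.01))
print('bail scene',at_z(S,278.75,223.75,.139), 'boss scene',at_z(S,167.5,161,.225))
print('knob tri',tri(T,(190,163),S,(302.5,233.5)))
E
```

```text
rim [0.50221213 0.03984295 0.07      ] boss top [ 0.60800306 -0.28339937  0.225     ] tip [ 0.48514365 -0.25949795  0.245     ] rodbase [ 0.60521282 -0.28446278  0.01      ]
base [ 0.63949318 -0.2258105   0.01      ]
base [ 0.621279   -0.34708364  0.01      ]
base [ 0.44152575 -0.19588085  0.01      ]
base [ 0.42483474 -0.31774869  0.01      ]
bail scene [0.4954196  0.02710575 0.139     ] boss scene [ 0.60811219 -0.28272962  0.225     ]
knob tri (array([0.60799565, 0.22638069, 0.26847463]), np.float64(0.008157255579345652))
```

View pics/m2.png

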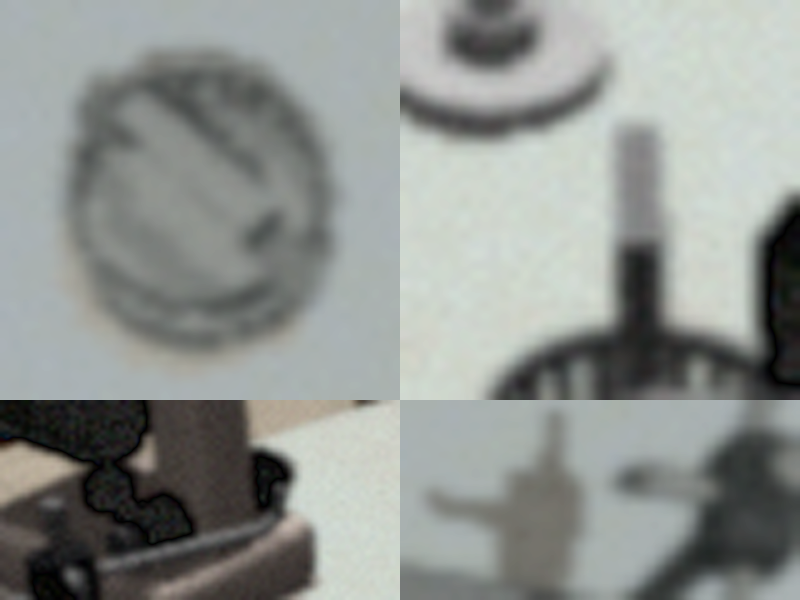

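```bash

python3 - <<'E'
from h import *
T=load('top0');S=load('scene0')
a=at_z(S,278.8,222.3,.139);b=at_z(S,278.8,234,.139);print('bail ends scene',a,b,np.linalg.norm(a-b),'mid',(a+b)/2,np.arctan2(*(b-a)[[1,0]]))
print('in top',proj(T,a),proj(T,b),'tile',(proj(T,a)-[245,197])*10,(proj(T,b)-[245,197])*10)
print('top strap mid/ends',at_z(T,258,206.2,.139),at_z(T,271.5,220,.139))
print('tip tri',tri(T,(383.75,216.25),S,(211.6,141)))
for p in [(.522,-.270,.229),(.4834,-.2643,.245),(.4945,-.266,.225)]: print(proj(T,p),proj(S,p))
for u,v in [(176,158),(205,152),(209,150)]: print(at_z(S,u,v,.225))
s=readout.read_state();print(R.from_quat(s['eef_rot']).as_matrix().round(3))
E
```

```text
bail ends scene [0.49133054 0.02242926 0.139     ] [0.52268457 0.059709   0.139     ] 0.048711948277192364 mid [0.50700755 0.04106913 0.139     ] 0.8715228156121934
in top [270.8 218.2] [257.3 206.7] tile [258. 212.] [123.  97.]
top strap mid/ends [0.52415365 0.05784885 0.139     ] [0.48642663 0.02048109 0.139     ]
tip tri (array([ 0.48477411, -0.25836172,  0.25153395]), np.float64(0.0013329091256472389))
[386.  202.7] [198.3 151.4]
[385.7 217. ] [211.2 142.4]
[384.3 213.7] [208.  150.2]
[ 0.58269648 -0.28300265  0.225     ]
[ 0.50628318 -0.26242036  0.225     ]
[ 0.4915712  -0.26542436  0.225     ]
[[-0.97   0.244 -0.   ]
 [ 0.244  0.97  -0.001]
 [-0.    -0.001 -1.   ]]
```

>>> step_arm([
  [[0,0,0.1,-0.06,-0.06,-0.04,100],[0,0,0.2,-0.12,-0.12,-0.05,100],[0,0,0.3,-0.16,-0.16,-0.05,100],[0,0,0.4,-0.2,-0.2,-0.05,100],[0,0,0.47,-0.24,-0.24,-0.05,100],[0,0,0.47,-0.28,-0.28,-0.05,100],[0,0,0.47,-0.32,-0.32,-0.05,100],[0,0,0.47,-0.36,-0.36,-0.05,100],[0,0,0.47,-0.4,-0.4,-0.05,100],[0,0,0.47,-0.44,-0.43,-0.05,100],[0,0,0.47,-0.47,-0.455,-0.05,100],[0,0,0.47,-0.48,-0.462,-0.05,100],[0,0,0.47,-0.48,-0.462,-0.05,100],[0,0,0.47,-0.48,-0.462,-0.05,100]],
])

```text
time: 1.85
ee_pos: [0.5046, 0.0424, 0.2614]
eef_rot: [0.35, 0.937, 0.0, -0.0]
ft_force: [-0.1, -0.7, 0.3]
width: 0.0871
grip_force: 0.0
```

```bash

python3 - <<'E'
from h import *
T=load('top0');S=load('scene0')
for c,p in((T,(222,178)),(T,(168,173)),(S,(281.5,253)),(S,(323.5,288))): print(at_z(c,*p,.184))
c=snap('scene','scene1'); c2=snap('top','top1')
cv2.imwrite('pics/m3.png',np.hstack([crop('scene1',215,150,133,133,3),crop('top1',200,150,133,133,3)]))
s=readout.read_state();print(s['time'],s['ee_pos'],s['eef_rot'],R.from_quat(s['eef_rot']).as_matrix().round(3))
E
```

```text
[0.59221514 0.15314819 0.184     ]
[0.60456961 0.29783833 0.184     ]
[0.60323881 0.16473362 0.184     ]
[0.61355865 0.29935123 0.184     ]
1.95 [0.50475119 0.04213982 0.26158798] [ 3.49784953e-01  9.36829972e-01  2.12704942e-04 -2.11420665e-04] [[-0.755  0.655 -0.   ]
 [ 0.655  0.755  0.001]
 [ 0.001  0.    -1.   ]]
```

View pics/m3.png

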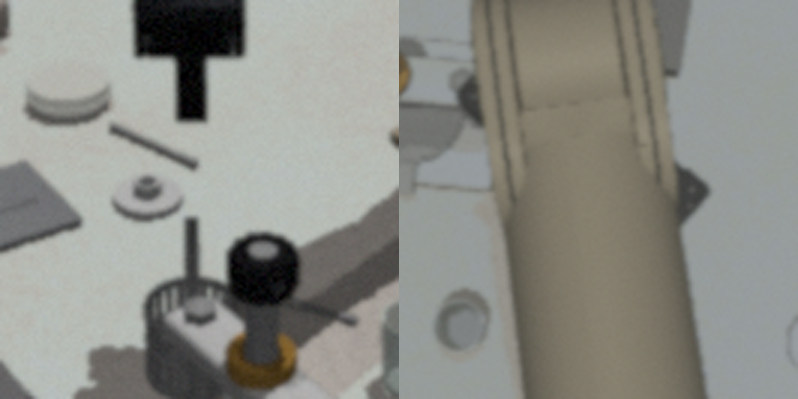

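The crop shows the fingers (tile 191,120) in line with the steel bail (190,220). The yaw matches and the path down is clear of the crosshead, so I can descend and grasp.

>>> step_arm([
  [[0,0,0,0,0,0.04,100],[0,0,0,0,0,0.08,100],[0,0,0,0,0,0.11,100],[0,0,0,0,0,0.13,100],[0,0,0,0,0,0.141,100],[0,0,0,0,0,0.141,100],[0,0,0,0,0,0.141,40],[0,0,0,0,0,0.141,40],[0,0,0,0,0,0.141,40],[0,0,0,0,0,0.141,40],[0,0,0,0,0,0.141,40],[0,0,0,0,0,0.141,40]],
], squeeze=25)

```text
time: 3.45
ee_pos: [0.5054, 0.0409, 0.1207]
eef_rot: [0.351, 0.936, 0.0, 0.0]
ft_force: [0.9, 0.9, 0.8]
width: 0.0493
grip_force: 25.0
```

>>> step_arm([
  [[0,0,0,0,0,-0.02,40],[0,0,0,0,0,-0.05,40],[0,0,0,0,0,-0.085,40],[0,0,0,0,0,-0.115,40],[0,0,0,0,0,-0.135,40],[0,0,-0.05,-0.01,-0.02,-0.137,40],[0,0,-0.1,-0.025,-0.052,-0.137,40],[0,0,-0.17,-0.041,-0.086,-0.137,40],[0,0,-0.24,-0.058,-0.121,-0.137,40],[0,0,-0.31,-0.075,-0.157,-0.137,40],[0,0,-0.38,-0.091,-0.19,-0.137,40],[0,0,-0.44,-0.107,-0.224,-0.137,40],[0,0,-0.5,-0.121,-0.253,-0.137,40],[0,0,-0.54,-0.128,-0.268,-0.137,40],[0,0,-0.557,-0.131,-0.274,-0.137,40],[0,0,-0.557,-0.131,-0.274,-0.137,40],[0,0,-0.557,-0.131,-0.274,-0.137,40]],
], squeeze=25)

```text
time: 5.58
ee_pos: [0.4243, -0.2509, 0.2574]
eef_rot: [0.079, 0.997, 0.0, -0.0]
ft_force: [-0.0, -0.4, -3.6]
width: 0.0492
grip_force: 25.0
```

```bash

python3 - <<'E'
from h import *
c=snap('scene','scene2'); c2=snap('top','top2')
cv2.imwrite('pics/m4.png',np.hstack([crop('scene2',140,100,133,133,3),crop('top2',300,130,133,133,3)]))
s=readout.read_state();print(s['time'],s['ee_pos'],s['width'],s['ft_force'],R.from_quat(s['eef_rot']).as_matrix().round(3))
E
```

```text
5.675 [ 0.42430576 -0.25103016  0.25750597] 0.04942922699850353 [ 0.1647265   0.0997106  -3.15157408] [[-0.987  0.158 -0.   ]
 [ 0.158  0.987  0.   ]
 [ 0.     0.    -1.   ]]
```

View pics/m4.png

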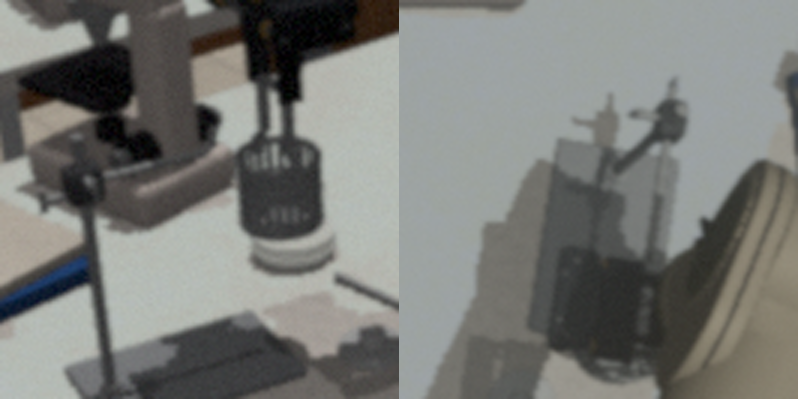

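The basket hangs upright in the grip (tile 280,190) in front of the hook tip, and the top view shows it roughly in line with the hook. I'll thread it along the hook.

>>> step_arm([
  [[0,0,0,-0.008,0,0,40],[0,0,0,-0.02,0,0,40],[0,0,0,-0.035,0,0,40],[0,0,0,-0.05,0,0,40],[0,0,0,-0.065,0,0,40],[0,0,0,-0.08,0,0,40],[0,0,0,-0.092,0,0,40],[0,0,0,-0.099,0,0,40],[0,0,0,-0.099,0,0,40],[0,0,0,-0.099,0,0,40]],
])

```text
time: 6.92
ee_pos: [0.5213, -0.2678, 0.2577]
eef_rot: [0.08, 0.997, 0.0, -0.0]
ft_force: [0.5, 0.1, -3.4]
width: 0.0491
grip_force: 25.0
```

```bash

python3 - <<'E'
from h import *
c=snap('scene','scene3'); c2=snap('top','top3')
cv2.imwrite('pics/m5.png',np.hstack([crop('scene3',145,110,80,80,5),crop('top3',340,150,80,80,5)]))
T=load('top0')
print(at_z(T,389.5,175,.229),at_z(T,386.3,210,.229))
s=readout.read_state();print(s['ee_pos'],s['ft_force'],s['torque'],proj(c,[.522,-.2665,.276]))
E
```

```text
[ 0.59392373 -0.28073175  0.229     ] [ 0.50334472 -0.27020701  0.229     ]
[ 0.52146554 -0.26761312  0.25778403] [-0.80634636  0.3689232  -2.78228559] [-0.02506567  0.00985153 -0.02186396] [197.4 135.5]
```

View pics/m5.png

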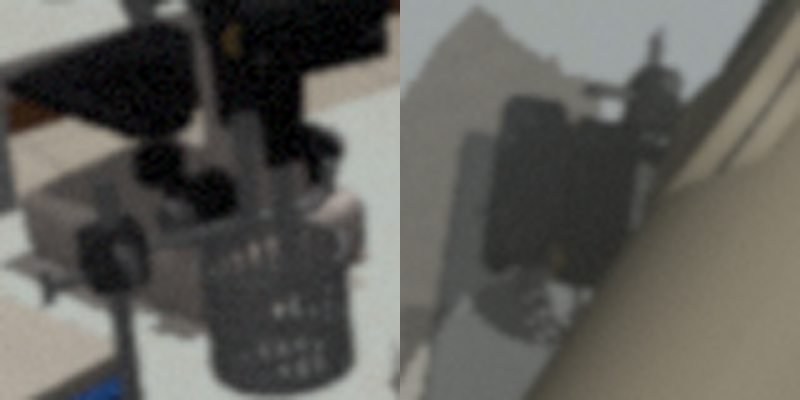

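The scene crop shows the hook rod (tile 150–250, 245–225) entering between the bail's legs with no contact force. Now I lower it.

>>> step_arm([
  [[0,0,0,0,0,0.01,40],[0,0,0,0,0,0.022,40],[0,0,0,0,0,0.032,40],[0,0,0,0,0,0.039,40],[0,0,0,0,0,0.042,40],[0,0,0,0,0,0.042,40]],
])

```text
time: 7.78
ee_pos: [0.5217, -0.2676, 0.2156]
eef_rot: [0.08, 0.997, -0.0, -0.0]
ft_force: [-0.2, 0.6, -2.9]
width: 0.0495
grip_force: 25.0
```

>>> step_arm([
  [[0,0,0,0,0,0.001,40],[0,0,0,0,0,0.002,40],[0,0,0,0,0,0.002,40]],
])

```text
time: 8.15
ee_pos: [0.5218, -0.2676, 0.2137]
eef_rot: [0.08, 0.997, 0.0, 0.0]
ft_force: [-0.6, 1.1, -1.8]
width: 0.0495
grip_force: 25.0
```

>>> step_arm([
  [[0,0,0,0,0,0.001,40],[0,0,0,0,0,0.0015,40],[0,0,0,0,0,0.0015,40],[0,0,0,0,0,0.0015,40]],
])

```text
time: 8.65
ee_pos: [0.522, -0.2677, 0.2134]
eef_rot: [0.08, 0.997, 0.0, 0.001]
ft_force: [-3.6, 1.4, 8.6]
width: 0.0497
grip_force: 25.0
```

>>> step_arm([
  [[0,0,0,0,0,-0.0008,40],[0,0,0,0,0,-0.0008,58],[0,0,0,0,0,-0.0008,62],[0,0,0,0,0,-0.0008,70],[0,0,0,0,0,-0.0008,85],[0,0,0,0,0,-0.0008,100],[0,0,0,0,0,-0.0008,100],[0,0,0,0,0,-0.0008,100]],
], squeeze=10)

```text
time: 9.65
ee_pos: [0.5218, -0.2676, 0.2129]
eef_rot: [0.08, 0.997, 0.0, -0.0]
ft_force: [-0.1, 0.3, 0.3]
width: 0.0857
grip_force: 0.0
```

>>> step_arm([
  [[0,0,0,0,0,-0.015,100],[0,0,0,0,0,-0.04,100],[0,0,0,0,0,-0.08,100],[0,0,0,0,0,-0.12,100],[0,0,0,0,0,-0.14,100],[0,0,0,0.05,0,-0.15,100],[0,0,0,0.1,0.03,-0.15,100],[0,0,0,0.1,0.08,-0.15,100],[0,0,0,0.1,0.14,-0.15,100],[0,0,0,0.1,0.19,-0.15,100],[0,0,0,0.1,0.2,-0.15,100],[0,0,0,0.1,0.2,-0.15,100]],
])

```text
time: 11.15
ee_pos: [0.4549, -0.0547, 0.3635]
eef_rot: [0.08, 0.997, -0.0, 0.0]
ft_force: [0.1, -0.8, -0.2]
width: 0.087
grip_force: 0.0
```

```bash

python3 - <<'E'
from h import *
c=snap('scene','scene4'); c2=snap('top','top4')
a=crop('scene4',140,110,100,100,4); b=crop('top4',340,130,100,100,4)
k=[crop('scene4',265,215,80,80,5),crop('top4',155,140,80,80,5)]
cv2.imwrite('pics/m6.png',np.vstack([np.hstack([cv2.resize(a,(300,300)),cv2.resize(b,(300,300))]).copy(),cv2.resize(np.hstack([crop('scene4',277,220,50,50,6),crop('top4',165,145,50,50,6)]),(600,300))]))
s=readout.read_state();print(s['time'],s['ee_pos'],s['ft_force'])
E
```

```text
11.25 [ 0.4547824  -0.05608103  0.36339166] [-0.08135413  0.19181395  0.42374396]
```

View pics/m6.png

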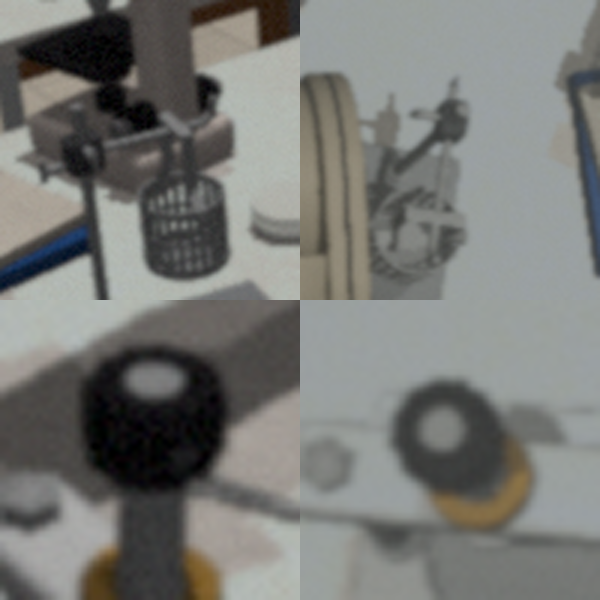

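The basket hangs on the hook, clear of the gripper (crop 185,200). The knob's silver cap is at scene (302.8,233.3) and top (188.3,166.7). The brass bush centre is at about top (194.7,174.2).

```bash

python3 - <<'E'
from h import *
T=load('top4');S=load('scene4')
print(tri(T,(188.3,166.7),S,(302.8,233.3)),at_z(T,188.3,166.7,.268),at_z(S,302.8,233.3,.268),at_z(T,194.7,174.2,.186))
# where known TCP pose projects vs look: finger check
s=readout.read_state(); print(R.from_quat(s['eef_rot']).as_matrix().round(3),np.round(s['joint_positions'],3))
E
```

```text
(array([0.60223764, 0.22755675, 0.26652159]), np.float64(0.0007745023437553818)) [0.60159325 0.22753137 0.268     ] [0.60393632 0.22881805 0.268     ] [0.60146457 0.225959   0.186     ]
[[-0.987  0.162  0.001]
 [ 0.162  0.987  0.   ]
 [-0.001  0.    -1.   ]] [-0.747 -0.153  0.686  1.634  0.097  1.625  1.347]
```

>>> step_arm([
  [[0,0,0.18,-0.01,0.03,0,100],[0,0,0.36,-0.02,0.06,0,100],[0,0,0.54,-0.03,0.09,0,100],[0,0,0.72,-0.04,0.12,0,100],[0,0,0.9,-0.05,0.15,0,100],[0,0,1.08,-0.06,0.18,0,100],[0,0,1.26,-0.07,0.21,0,100],[0,0,1.44,-0.08,0.24,0,100],[0,0,1.62,-0.09,0.27,0,100],[0,0,1.8,-0.1,0.29,0,100],[0,0,1.95,-0.1,0.304,0,100],[0,0,2.0,-0.1,0.304,0,100],[0,0,2.0,-0.1,0.304,0,100],[0,0,2.0,-0.1,0.304,0,100]],
])

```text
time: 13.0
ee_pos: [0.6023, 0.2289, 0.3633]
eef_rot: [0.882, 0.471, 0.0, 0.0]
ft_force: [-0.1, -0.0, -0.5]
width: 0.0868
grip_force: 0.0
```

```bash

python3 - <<'E'
from h import *
s=readout.read_state(); print(s['time'],s['ee_pos'],R.from_quat(s['eef_rot']).as_matrix().round(3),np.round(s['joint_positions'],3))
E
```

```text
13.0 [0.60228687 0.2288653  0.36332578] [[ 0.556  0.831  0.001]
 [ 0.831 -0.556 -0.   ]
 [ 0.     0.    -1.   ]] [-0.891  0.399  0.686  1.153 -0.25   1.67  -0.858]
```

>>> step_arm([
  [[0,0,0,-0.001,0.001,0.03,100],[0,0,0,-0.001,0.001,0.06,100],[0,0,0,-0.001,0.001,0.085,100],[0,0,0,-0.001,0.001,0.1,100],[0,0,0,-0.001,0.001,0.105,100],[0,0,0,-0.001,0.001,0.105,100],[0,0,0,-0.001,0.001,0.105,40],[0,0,0,-0.001,0.001,0.105,40],[0,0,0,-0.001,0.001,0.105,40],[0,0,0,-0.001,0.001,0.105,40],[0,0,0,-0.001,0.001,0.105,40],[0,0,0,-0.001,0.001,0.105,40]],
], squeeze=12)

```text
time: 14.5
ee_pos: [0.6022, 0.2286, 0.2579]
eef_rot: [0.882, 0.471, -0.0, -0.0]
ft_force: [0.6, -0.5, 0.9]
width: 0.0383
grip_force: 0.0
```

```bash

python3 - <<'E'
from h import *
c=snap('scene','scene5'); c2=snap('top','top5')
cv2.imwrite('pics/m7.png',np.hstack([crop('scene5',260,195,80,80,5),crop('top5',150,130,80,80,5)]))
s=readout.read_state(); print(s['time'],s['width'],s['grip_force'],s['ft_force'],s['ee_pos'])
E
```

```text
14.6 0.03568976136903364 0.0 [ 0.33136645 -0.31960319 -0.52625801] [0.60222102 0.22861827 0.25794668]
```

View pics/m7.png

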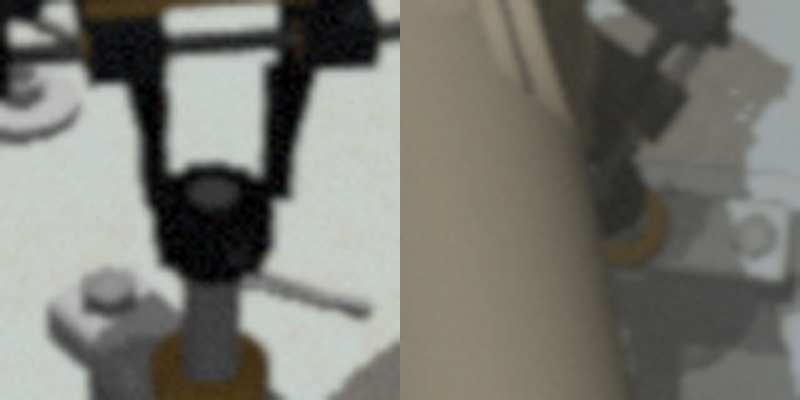

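```bash

python3 - <<'E'
from h import *
S=load('scene5');s=readout.read_state()
M=R.from_quat(s['eef_rot']).as_matrix();p=s['ee_pos']
for sg in(-1,1):
  for w in (.018,.026):
    q=p+M@[0,sg*w,.022]; print(sg,w,q.round(3),(proj(S,q)-[260,195])*5)
print('tcp',(proj(S,p)-[260,195])*5,'knobtop',(proj(S,[.6025,.2275,.267])-[260,195])*5)
# where silver cap now (tile 213,190): 
print(tri(load('top4'),(188.3,166.7),S,(260+213/5,195+190/5)), at_z(S,302.6,233,.268))
E
```

```text
-1 0.018 [0.587 0.239 0.236] [261.5 254.5]
-1 0.026 [0.581 0.243 0.236] [282. 253.]
1 0.018 [0.617 0.219 0.236] [169.5 261. ]
1 0.026 [0.624 0.214 0.236] [149.  262.5]
tcp [216.5 211. ] knobtop [214.5 190.5]
(array([0.6022524 , 0.22730368, 0.26707346]), np.float64(0.0011905858271946278)) [0.60355672 0.22783557 0.268     ]
```

```bash

python3 - <<'E'
from h import *
print(r.nose_length,[a for a in dir(r) if a[0]!='_'])
S=load('scene1');p=np.array([.5048,.0421,.2616])
for z in(.022,0,-.003): print(z,(proj(S,p-[0,0,z])-[215,150])*3)
s=readout.read_state();print(s['time'],s['width'],s['grip_force'],s['ft_force'])
E
```

```text
0.022 ['PlanningError', 'close_job', 'nose_length']
0.022 [193.5 123.3]
0 [193.2  97.8]
-0.003 [193.2  94.5]
14.6 0.03568976136903364 0.0 [ 0.33136645 -0.31960319 -0.52625801]
```

```bash

python3 - <<'E'
from h import *
S=load('scene5');T=load('top5');s=readout.read_state()
M=R.from_quat(s['eef_rot']).as_matrix();p=s['ee_pos']
for x,y in((-.0375,-.095),(-.0375,.095),(.0375,.095),(.0375,-.095)):
    q=p+M@[x,y,-.048]; print('top',(proj(T,q)-[150,130])*5+[400,0],proj(T,q),'scene',(proj(S,q)-[260,195])*5)
print(proj(T,p),proj(S,p))
d=cv2.absdiff(load('top5')['img'],load('top4')['img']).max(2)
cv2.imwrite('pics/m8.png',np.hstack([cv2.imread('pics/scene5.png')[100:300,160:400],cv2.imread('pics/top5.png')[60:260,110:310]]).repeat(1,0))
m=cv2.imread('pics/m8.png');cv2.imwrite('pics/m8.png',cv2.resize(m,None,fx=1.8,fy=1.8,interpolation=cv2.INTER_CUBIC))
E
```

```text
top [521. 368.] [174.2 203.6] scene [447.5  37. ]
top [752.   47.5] [220.4 139.5] scene [-42.5  69.5]
top [626.5 -36.5] [195.3 122.7] scene [-28.5 180.5]
top [394.  280.5] [148.8 186.1] scene [493.  144.5]
[188.6 167.4] [303.3 237.2]
```

View pics/m8.png

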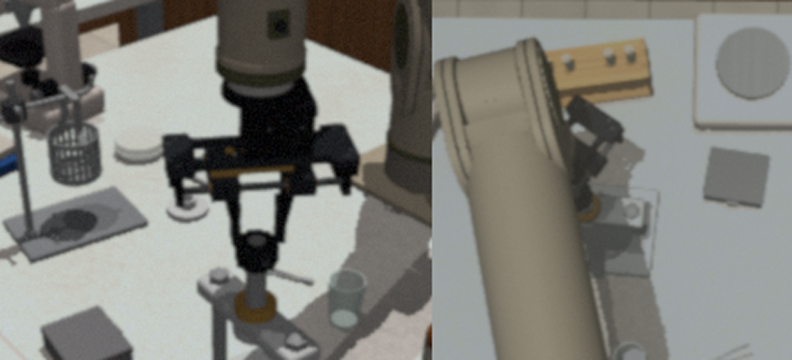

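```bash

python3 - <<'E'
from h import *
for f,p,o,k in(('scene3',[.5214,-.2677,.2577],(145,110),5),('scene2',[.4243,-.251,.2575],(140,100),3)):
    S=load(f);print(S['origin'],S['rotation'],S['fx'])
    for sg in(-1,1):
        for w in(.025,.04):
            print(f,sg,w,(proj(S,np.array(p)+[sg*w*.158,sg*w*.987,-.022])-o)*k)
    print('strap',(proj(S,np.array(p)+[0,0,.0183])-o)*k, 'rim',(proj(S,np.array(p)+[0,0,-.0507])-o)*k)
S=load('scene5');print(S['origin'],S['rotation'],S['fx'])
E
```

```text
[1.16955873 0.83813856 0.85027289] [0.1531476  0.45710059 0.82412135 0.2973699 ] 532.6349230793927
scene3 -1 0.025 [250.  179.5]
scene3 -1 0.04 [238.5 169. ]
scene3 1 0.025 [288.  214.5]
scene3 1 0.04 [300. 226.]
strap [262.  126.5] rim [273.5 245.5]
[1.16955873 0.83813856 0.85027289] [0.1531476  0.45710059 0.82412135 0.2973699 ] 532.6349230793927
scene2 -1 0.025 [264.9 113.1]
scene2 -1 0.04 [257.7 107.4]
scene2 1 0.025 [289.8 133.2]
scene2 1 0.04 [297.6 139.5]
strap [274.8  81.6] rim [279.  151.8]
[1.16955873 0.83813856 0.85027289] [0.1531476  0.45710059 0.82412135 0.2973699 ] 532.6349230793927
```

The crops show the real fingertips ending about 25 mm above where the stated tool length puts them (tile y≈200 instead of 255). That is also true in the earlier pictures, so the fingers closed just above the knob. I'll open, go 22 mm lower and grip again.

>>> step_arm([
  [[0,0,0,0,0,-0.005,100],[0,0,0,0,0,-0.005,100],[0,0,0,0,0,-0.005,100],[0,0,0,0,0,-0.005,100],[0,0,0,0,0,-0.005,100],[0,0,0,0,0,-0.005,100],[0,0,0,0,0,-0.005,100],[0,0,0,0,0,0.005,100],[0,0,0,0,0,0.014,100],[0,0,0,0,0,0.02,100],[0,0,0,0,0,0.022,100],[0,0,0,0,0,0.022,100],[0,0,0,0,0,0.022,70],[0,0,0,0,0,0.022,45],[0,0,0,0,0,0.022,45],[0,0,0,0,0,0.022,45],[0,0,0,0,0,0.022,45],[0,0,0,0,0,0.022,45],[0,0,0,0,0,0.022,45]],
], squeeze=12)

```text
time: 16.98
ee_pos: [0.6023, 0.2285, 0.236]
eef_rot: [0.882, 0.471, 0.0, 0.0]
ft_force: [1.2, -1.5, -0.1]
width: 0.0461
grip_force: 12.0
```

The knob is gripped at 46 mm. Now turn it backward in small steps and watch for the drop.

>>> step_arm([
  [[0,0,-0.1,0,0,-0.0001,45],[0,0,-0.2,0,0,-0.0002,45],[0,0,-0.3,0,0,-0.0003,45],[0,0,-0.4,0,0,-0.0004,45],[0,0,-0.4,0,0,-0.0004,45]],
])

```text
time: 17.6
ee_pos: [0.6021, 0.2287, 0.2364]
eef_rot: [0.771, 0.637, -0.0, -0.0]
ft_force: [-0.5, -0.8, 0.6]
width: 0.0462
grip_force: 12.0
```

>>> step_arm([
  [[0,0,-0.08,0,0,-0.0001,45],[0,0,-0.15,0,0,-0.00015,45],[0,0,-0.15,0,0,-0.00015,45]],
])

```text
time: 17.98
ee_pos: [0.602, 0.2287, 0.2365]
eef_rot: [0.722, 0.692, -0.0, -0.0]
ft_force: [-2.6, 0.1, 0.9]
width: 0.0462
grip_force: 12.0
```

>>> step_arm([
  [[0,0,-0.08,0,0,-0.0001,45],[0,0,-0.15,0,0,-0.00015,45],[0,0,-0.15,0,0,-0.00015,45]],
])

```text
time: 18.35
ee_pos: [0.6019, 0.2286, 0.2366]
eef_rot: [0.668, 0.744, -0.0, -0.0]
ft_force: [-3.7, -1.5, 0.3]
width: 0.046
grip_force: 12.0
```

>>> step_arm([
  [[0,0,-0.08,0,0,-0.0001,45],[0,0,-0.15,0,0,-0.00015,45],[0,0,-0.15,0,0,-0.00015,45]],
])

```text
time: 18.73
ee_pos: [0.6019, 0.2286, 0.2368]
eef_rot: [0.61, 0.792, -0.0, -0.0]
ft_force: [-4.1, -0.4, 2.8]
width: 0.0459
grip_force: 12.0
```

>>> step_arm([
  [[0,0,-0.08,0,0,-0.0001,45],[0,0,-0.15,0,0,-0.00015,45],[0,0,-0.15,0,0,-0.00015,45]],
])

```text
time: 19.1
ee_pos: [0.6018, 0.2285, 0.2368]
eef_rot: [0.549, 0.836, -0.0, -0.0]
ft_force: [-5.5, -1.7, 2.5]
width: 0.0463
grip_force: 12.0
```

>>> step_arm([
  [[0,0,-0.08,0,0,-0.0001,45],[0,0,-0.15,0,0,-0.00015,45],[0,0,-0.15,0,0,-0.00015,45]],
])

```text
time: 19.48
ee_pos: [0.6018, 0.2284, 0.2371]
eef_rot: [0.485, 0.874, -0.0, -0.0]
ft_force: [-5.4, -1.6, 4.3]
width: 0.0459
grip_force: 12.0
```

>>> step_arm([
  [[0,0,-0.08,0,0,-0.0001,45],[0,0,-0.15,0,0,-0.00015,45],[0,0,-0.15,0,0,-0.00015,45]],
])

```text
time: 19.85
ee_pos: [0.6018, 0.2283, 0.2373]
eef_rot: [0.418, 0.908, -0.0, -0.0]
ft_force: [-6.2, -2.0, 3.6]
width: 0.0461
grip_force: 12.0
```

>>> step_arm([
  [[0,0,-0.08,0,0,-0.0001,45],[0,0,-0.15,0,0,-0.00015,45],[0,0,-0.15,0,0,-0.00015,45]],
])

```text
time: 20.23
ee_pos: [0.6018, 0.2281, 0.2374]
eef_rot: [0.349, 0.937, -0.0, -0.0]
ft_force: [-5.8, -1.9, 3.5]
width: 0.0461
grip_force: 12.0
```

>>> step_arm([
  [[0,0,-0.08,0,0,-0.0001,45],[0,0,-0.15,0,0,-0.00015,45],[0,0,-0.15,0,0,-0.00015,45]],
])

```text
time: 20.6
ee_pos: [0.6018, 0.228, 0.2377]
eef_rot: [0.278, 0.961, -0.0, -0.0]
ft_force: [-6.7, -2.8, 5.0]
width: 0.046
grip_force: 12.0
```

>>> step_arm([
  [[0,0,-0.07,0,0,-0.0001,45],[0,0,-0.13,0,0,-0.00015,45],[0,0,-0.13,0,0,-0.00015,45]],
])

```text
time: 20.98
ee_pos: [0.6018, 0.228, 0.2376]
eef_rot: [0.215, 0.977, -0.001, -0.001]
ft_force: [-6.5, -3.5, 3.2]
width: 0.0462
grip_force: 12.0
```

>>> step_arm([
  [[0,0,-0.07,0,0,-0.0001,45],[0,0,-0.13,0,0,-0.00015,45],[0,0,-0.13,0,0,-0.00015,45]],
])

```text
time: 21.35
ee_pos: [0.6017, 0.228, 0.2368]
eef_rot: [0.151, 0.988, -0.001, -0.001]
ft_force: [-4.8, -2.4, -4.7]
width: 0.0461
grip_force: 12.0
```

Fz flipped from +3 to −4.7 N, so the grip is now carrying the spindle's weight and the thread ends have met. I'll release it so it falls, then check by matching the knob image.

>>> step_arm([
  [[0,0,0,0,0,0,60],[0,0,0,0.0006,-0.0005,0,80],[0,0,0,0.0006,-0.0005,0,85],[0,0,0,0.0006,-0.0005,0,85],[0,0,0,0.0006,-0.0005,0,85]],
])

```text
time: 21.98
ee_pos: [0.6016, 0.2284, 0.2379]
eef_rot: [0.149, 0.989, 0.0, 0.0]
ft_force: [-0.1, -0.3, -1.3]
width: 0.0729
grip_force: 0.0
```

```bash
cat >> h.py <<'E'
def cap(f,ref='scene4'):
    g=lambda n:cv2.resize(cv2.cvtColor(np.array(load(n)['img'])[205:275,280:325],cv2.COLOR_RGB2GRAY),None,fx=8,fy=8,interpolation=cv2.INTER_CUBIC)
    a=g(ref);b=g(f); t=a[200:256,136:232]   # silver cap, px (297..309, 230..237)
    m=cv2.matchTemplate(b,t,cv2.TM_CCOEFF_NORMED);_,v,_,p=cv2.minMaxLoc(m)
    return (p[0]-136)/8,(p[1]-200)/8,v
E
python3 - <<'E'
from h import *
snap('scene','scene6');s=readout.read_state();print(s['ee_pos'],s['ft_force'],s['width'],np.round(s['joint_positions'],3))
print(cap('scene6')); S=load('scene4')
for z in(.2675,.2595,.2515): print(z,proj(S,[.6025,.2275,z]))
E
```

```text
[0.60156141 0.22839152 0.2379103 ] [-0.34398922  0.1230639   1.18230604] 0.07364784602532719 [-0.699  0.369  0.357  1.386 -0.128  1.409  0.927]
(-1.25, 2.75, 0.8259432911872864)
0.2675 [302.9 232.9]
0.2595 [302.8 236.4]
0.2515 [302.8 239.8]
```

>>> step_arm([
  [[0,0,0,0,0,0.004,85],[0,0,0,0,0,0.0078,85],[0,0,0,0,0,0.0078,60],[0,0,0,0,0,0.0078,45],[0,0,0,0,0,0.0078,45],[0,0,0,0,0,0.0078,45],[0,0,0,0,0,0.0078,45],[0,0,0,0,0,0.0078,45]],
], squeeze=15)

```text
time: 23.02
ee_pos: [0.6015, 0.2281, 0.2302]
eef_rot: [0.149, 0.989, -0.0, 0.0]
ft_force: [-1.2, -1.4, 0.8]
width: 0.0459
grip_force: 15.0
```

>>> step_arm([
  [[0,0,0.15,0,0,0.0002,45],[0,0,0.3,0,0,0.0004,45],[0,0,0.45,0,0,0.0006,45],[0,0,0.6,0,0,0.0008,45],[0,0,0.6,0,0,0.0008,45]],
])

```text
time: 23.65
ee_pos: [0.6017, 0.2283, 0.2293]
eef_rot: [0.435, 0.901, 0.0, 0.0]
ft_force: [0.8, -0.7, 0.6]
width: 0.0455
grip_force: 15.0
```

>>> step_arm([
  [[0,0,0.15,0,0,0.0002,45],[0,0,0.3,0,0,0.0004,45],[0,0,0.45,0,0,0.0006,45],[0,0,0.6,0,0,0.0008,45],[0,0,0.75,0,0,0.00095,45],[0,0,0.9,0,0,0.00115,45],[0,0,1.05,0,0,0.00135,45],[0,0,1.2,0,0,0.0015,45],[0,0,1.35,0,0,0.0017,45],[0,0,1.5,0,0,0.0019,45],[0,0,1.65,0,0,0.0021,45],[0,0,1.8,0,0,0.0023,45],[0,0,1.95,0,0,0.0025,45],[0,0,2.1,0,0,0.0027,45],[0,0,2.25,0,0,0.0029,45],[0,0,2.4,0,0,0.00305,45],[0,0,2.5,0,0,0.0032,45],[0,0,2.54,0,0,0.0032,45],[0,0,2.54,0,0,0.0032,45],[0,0,2.54,0,0,0.0032,45]],
])

```text
time: 26.15
ee_pos: [0.602, 0.2276, 0.2262]
eef_rot: [0.989, -0.147, 0.0, 0.0]
ft_force: [3.7, -4.4, 1.5]
width: 0.0461
grip_force: 15.0
```

```bash
python3 - <<'E'
from h import *
snap('scene','scene7');s=readout.read_state();print(s['torque'],np.round(s['joint_positions'],3))
M=R.from_quat(s['eef_rot']).as_matrix();print(M[:,1],np.arctan2(M[1,1],M[0,1]))
print(cap('scene7'))
E
```

```text
[-1.29061632 -0.60084768 -0.05993053] [-1.07   0.482  0.907  1.425 -0.377  1.416 -2.028]
[-2.91541814e-01 -9.56558017e-01  3.62580081e-04] -1.8666346248372603
(-1.875, 4.25, 0.808273434638977)
```

>>> step_arm([
  [[0,0,0,0,0,0,60],[0,0,0,0,0,0,80],[0,0,0,0,0,0,85],[0,0,0,0,0,0,85],[0,0,-0.17,0,0,0,85],[0,0,-0.34,0,0,0,85],[0,0,-0.51,0,0,0,85],[0,0,-0.68,0,0,0,85],[0,0,-0.85,0,0,0,85],[0,0,-1.02,0,0,0,85],[0,0,-1.19,0,0,0,85],[0,0,-1.36,0,0,0,85],[0,0,-1.53,0,0,0,85],[0,0,-1.6,0,0,0,85],[0,0,-1.6,0,0,0,85]],
])

```text
time: 28.08
ee_pos: [0.6015, 0.2283, 0.226]
eef_rot: [0.796, 0.606, 0.0, -0.0]
ft_force: [0.0, -0.4, 0.2]
width: 0.0742
grip_force: 0.0
```

>>> step_arm([
  [[0,0,-0.17,0,0,0,85],[0,0,-0.34,0,0,0,85],[0,0,-0.51,0,0,0,85],[0,0,-0.68,0,0,0,85],[0,0,-0.85,0,0,0,85],[0,0,-1.02,0,0,0,85],[0,0,-1.19,0,0,0,85],[0,0,-1.36,0,0,0,85],[0,0,-1.5,0,0,0,85],[0,0,-1.54,0,0,0,85],[0,0,-1.54,0,0,0,85],[0,0,-1.54,0,0,0,85]],
])

```text
time: 29.58
ee_pos: [0.6015, 0.2283, 0.226]
eef_rot: [0.15, 0.989, -0.0, -0.0]
ft_force: [-0.6, -0.1, -0.3]
width: 0.074
grip_force: 0.0
```

```bash
python3 - <<'E'
from h import *
snap('scene','scene8');s=readout.read_state();print(s['ee_pos'],s['ft_force'])
M=R.from_quat(s['eef_rot']).as_matrix();print(np.arctan2(M[1,1],M[0,1]))
print(cap('scene8'),cap('scene8','scene6'))
E
```

```text
[0.60148576 0.22834131 0.22599549] [ 0.57653002 -0.42497485  0.66407828]
1.269579095157255
(10.25, -21.625, 0.7719285488128662) (8.125, 3.125, 0.8029585480690002)
```

>>> step_arm([
  [[0,0,0,0,0,0,60],[0,0,0,0,0,0,45],[0,0,0,0,0,0,45],[0,0,0,0,0,0,45],[0,0,0,0,0,0,45],[0,0,0,0,0,0,45],[0,0,0.15,0,0,0.0002,45],[0,0,0.3,0,0,0.0004,45],[0,0,0.45,0,0,0.0006,45],[0,0,0.6,0,0,0.0008,45],[0,0,0.6,0,0,0.0008,45]],
], squeeze=15)

```text
time: 31.0
ee_pos: [0.6017, 0.2284, 0.2253]
eef_rot: [0.435, 0.901, 0.0, 0.0]
ft_force: [0.9, -0.8, 0.1]
width: 0.0458
grip_force: 15.0
```

>>> step_arm([
  [[0,0,0.15,0,0,0.0002,45],[0,0,0.3,0,0,0.0004,45],[0,0,0.45,0,0,0.0006,45],[0,0,0.6,0,0,0.0008,45],[0,0,0.75,0,0,0.00095,45],[0,0,0.9,0,0,0.00115,45],[0,0,1.05,0,0,0.00135,45],[0,0,1.2,0,0,0.0015,45],[0,0,1.35,0,0,0.0017,45],[0,0,1.5,0,0,0.0019,45],[0,0,1.65,0,0,0.0021,45],[0,0,1.8,0,0,0.0023,45],[0,0,1.95,0,0,0.0025,45],[0,0,2.1,0,0,0.0027,45],[0,0,2.25,0,0,0.0029,45],[0,0,2.4,0,0,0.00305,45],[0,0,2.55,0,0,0.0032,45],[0,0,2.58,0,0,0.0033,45],[0,0,2.58,0,0,0.0033,45],[0,0,2.58,0,0,0.0033,45]],
])

```text
time: 33.5
ee_pos: [0.6019, 0.2275, 0.222]
eef_rot: [0.986, -0.166, 0.0, 0.0]
ft_force: [3.3, -3.8, -1.5]
width: 0.0464
grip_force: 15.0
```

```bash
python3 - <<'E'
from h import *
snap('scene','scene9');s=readout.read_state();print(s['ee_pos'],s['ft_force'],s['joint_vel'].round(3) if hasattr(s['joint_vel'],'round') else s['joint_vel'])
print(cap('scene9','scene7'))
# basket still on hook?
a,b=[cv2.cvtColor(np.array(load(f)['img'])[140:210,170:225],cv2.COLOR_RGB2GRAY) for f in('scene4','scene9')]
print(cv2.minMaxLoc(cv2.matchTemplate(b,a[5:-5,5:-5],cv2.TM_CCOEFF_NORMED)))
E
```

```text
[0.60192854 0.22744844 0.2219811 ] [ 3.31995867 -3.91549942 -0.83641069] [ 0.001  0.001 -0.    -0.    -0.001  0.001  0.001]
(-1.375, 2.25, 0.8854657411575317)
(0.3330768644809723, 0.9986733794212341, (0, 10), (5, 5))
```

The knob sank again, by about 2 px as expected. It is still gripped, and the basket on the hook hasn't moved. Handing in.

```bash
python3 -c "
from bench import r
print(r.close_job())"
```

```text
the job is handed in; nothing more can be done
None
```

The basket hangs free on the hook; the spindle was turned back to the drop, then forward about one full turn in two grips (released and re-gripped halfway), and the knob is still gripped; the job is handed in at about 34 s, result not shown.

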